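# Clip the headset hanger rod into its sprung desk holder

### The arm

A 7-joint arm with a two-finger parallel gripper is mounted at the origin on the work surface. World frame = base frame: x ahead of the robot, y to its left, z up, the work surface at z = 0. Lengths are in m, angles in rad, forces in N, time in s.
With the tool pointing down it reaches from about 0.4 to 0.9 m from the base axis. Payload 5.5 kg.
Tool frame: the origin (TCP) lies where the fingers leave the gripper's body, on its centre line; the fingertips stand 66 mm ahead of it and the grasp point (between the pads) lies arm.grasp_offset ahead of it (arm.grasp_offset is the distance from the TCP to the grasp point, in m); z points along the fingers, y is the direction in which the jaws open and shut (so a half turn about z gives the same grasp; the last joint's range is limited). The gripper opens to 92 mm and grips with 3 to 60 N. Pads are 19 mm wide; open, the fingers measure 130 mm over their backs; the gripper's body (75 mm by 190 mm) begins 47 mm behind the grasp point.
Start: joints at [1.369, 0.501, -0.427, 1.55, 0.221, 1.138, -0.21], TCP at [0.291, -0.581, 0.292] pointing down, gripper open.
Joint ranges: [-2.88, 2.88], [-0.31, 2.03], [-1.54, 1.56], [0.2, 2.42], [-1.41, 4.55], [0.19, 2.02], [-2.57, 2.57]. Speed limits (rad/s): [2.57, 2.57, 3.14, 3.14, 3.14, 3.14, 3.14].

### API

Orientations are given as a unit quaternion [x, y, z, w].
In Python, from station import arm, imaging, job_done gives the robot as it stands.
- The arm moves only by the tool drive_tool, never from a script. Its argument "moves" is a list that holds one entry, the list of rows, each a list of 7 numbers: the shift along the tool's x, y, z in cm, then the turn, a rotation vector about the tool's x, y, z in rad, then the finger opening in cm, from 0 to 9.18. A call has 1 to 8 rows; each row shifts and turns the commanded pose from where the row before left it, along the tool's axes as they then stand; what a row does not reach is not made up. A row lasts 1/10 s, in which the tool goes at most 50 mm and 8.59 degrees, less where a joint would pass 70% of its speed; a pose out of reach is approached as far as the arm can. A call is refused whole if a number of a shift passes 5 or a number of a turn 0.15, either way. A call with a gripper value outside its range is refused whole. The fingers move at their own pace and stop on an object; "squeeze" is the grip in N (left out, the last holds). Time passes only in rows, so rows that do not move let the fingers close. It gives the time, the measured TCP pose, the force and the opening at its end, in the units of the state.
- arm.observe(): the state, without advancing time (a new reading comes with each control period).
- imaging.grab_frame(name): name is "side" or "top" or "wrist"; returns the picture (480x640x3 uint8, red, green, blue); there is no depth.
- imaging.get_calibration(name): a dict with "fx", "fy", "cx", "cy" (pixels), "world_from_camera" (4x4, takes a point from camera to world coordinates); the wrist camera has in their place "hand_eye" (4x4, takes a point from camera to tool coordinates, whose origin is the TCP and whose axes are the flange's). Camera axes: x right, y up, looking along -z (the intrinsics and any distortion apply to the point x, -y, -z); pixel columns grow to the right and rows downward; lengths in m; the calibration is good to about 2 mm. A picture is of the moment at which its call begins: read the wrist's pose just before it. get_calibration takes no time and is no camera call.
- job_done(): hands the job in, once; it reports no verdict.
The state is a dict: "time": time; "joint_positions": joint angles; "joint_vel": joint speeds; "effort": joint torques, N m; "tool_pos": TCP position; "tcp_rot": TCP orientation; "ft_force": force on the tool from outside, world axes, zero at the start; "ft_torque": the same for the moment, N m; "width": opening from 0.0 (shut) to 1.0 (fully open).
Only numpy, scipy, OpenCV 4.12 (cv2) and the standard library are available. Lean on these libraries where they do the work, as an engineer would, in place of code of your own. Each camera call takes 0.05 s, during which the arm holds its last target.

### The job

Lift the steel hanger rod out of its stand and slide it, narrow nose first, into the sloping slotted holder on the desk. The side spring plunger must first ride up over the rod and then click into the rod's waist: stop there, let go, and leave the rod gripped in the holder by the plunger. Do not drop the rod and do not knock or push aside the other things on the desk.

Things in the scene. Friction and masses are not known exactly. Their poses are not given: they have to be found in the camera images.
- rod_center (a point): Plain steel hanger rod, loose, 195 mm long, 18 mm in diameter, 0.1 to 0.2 kg; this point is on its axis, half-way along. Its x axis runs along the rod from the disc end to the nose end (roll is arbitrary). A disc 32 mm across and 8 mm thick ends it at x = -97.5 mm. It starts lying level in the stand, axis 75 mm above the desk.
- rod_tip (a point): Very end of the rod's nose, on its axis, 97.5 mm from rod_center along +x of the rod; same axes. The last 16 mm before it taper from 18 mm diameter to a rounded end about 4 mm across.
- cradle: Grey plastic stand under the rod, fixed: base plate 200 x 75 x 10 mm, two notched uprights 12 mm thick, 40 mm wide, tops 80 mm above the desk. Origin at the centre of its underside; the rod lies along its x axis, nose towards +x, rod_center within 5 mm of the origin's x. The uprights stand at x = +67.5 and -74.5 mm; between them the rod can be taken from above.
- holder_head: Aluminium guide, fixed on a column: a straight square bore 21 x 21 mm, 95 mm long, open at both ends, outside 37 mm square. Origin on the bore's axis at the mouth, about 134 mm above the desk; x along the bore, inwards, 20 degrees (0.35 rad) downhill; z across the bore, upwards. A flared lip reaches 10 mm out from the mouth and widens it to 33 mm.
- plunger (a joint): Outward travel, m, of the spring plunger (round nose 10 mm across) in a slot on the bore's +y side, 24 to 60 mm inside the mouth: set anew each time, does not shift along the bore. 0 with nothing under it, about 0.0045 (0.0038 to 0.007) on the rod's full diameter, about 0.0015 (under 0.0025) when dropped into the waist. Spring 3 N at rest, 8 N on the full rod.
- mug: Blue ceramic mug, 88 mm high, 76 mm across; leave alone. Origin at its underside.
- can: Aluminium drink can, 115 mm high, 62 mm across; leave alone. Origin at its underside.
- jar: Jar with a grey cap, 100 mm high, 84 mm across; leave alone. Origin at its underside.
- bottle: Clear water bottle, 170 mm high, 64 mm across; leave alone. Origin at its underside.
- stapler: Black and steel stapler, 140 mm long, 34 mm wide, 45 mm high, lying along its x axis; leave alone. Origin at its underside.
- tin: White tin with a pale lid, 106 x 106 mm, 78 mm high; leave alone. Origin at its underside.
- rod_waist (a point): Middle of the rod's waist, on its axis, 50.5 mm from rod_center towards the nose, 47 mm short of the nose tip; same axes. The waist narrows the rod from 18 to 10 mm diameter, with rounded shoulders about 9 mm long on both sides.
- bore_exit (a point): Centre of the bore's open far end, 95 mm from the mouth; axes as holder_head. There is no end stop: pushed on after the click, the rod climbs out of the waist and slides through. Pushing it takes about 5 to 15 N.
Mind the look-alikes: they are no part of the job. What is shaped like the part that bears rod_center but orange is not meant. Leave any purple look-alike of the part that bears holder_head alone.

How it is judged:
By the outcome, as a careful person would: the job done as asked, in the order asked, and still so for the second after the job is handed in, with the robot touching nothing.
It also fails if it takes over 58 s, if anything falls off the work surface, if the arm or the gripper's body presses on something with over 40 N, if the wrist force passes 120 N, or if a joint passes its speed limit or range.

## Working session

There is one attempt and no reset: what is moved stays moved. The work goes in short steps, Python scripts to look and compute and a tool call to move; the robot and the scene stay as the last step left them, time stands still between calls to the robot, and variables do not carry over. Pictures are saved under pics/ and viewed, and the job is handed in when it is done.

Besides the shell and the picture viewer there is one more tool, called after "Request:" as name(argument=value, ...), one argument or row to a line, values as JSON. drive_tool: Moves the arm, as the interface text tells. Its arguments: {"type":"object","properties":{"moves":{"type":"array"},"squeeze":{"type":"number"}},"required":["moves"]}

```bash
ls; mkdir -p pics
python3 - <<'E'
from station import arm, imaging
import cv2, numpy as np
np.set_printoptions(precision=4,suppress=True)
s=arm.observe();print(s); print(arm.grasp_offset)
for n in ("side","top","wrist"):
    f=imaging.grab_frame(n); cv2.imwrite(f"pics/{n}0.png",f[:,:,::-1]); print(n,imaging.get_calibration(n))
print(arm.observe()["time"])
E
```

```text
pics
{'time': 0.0, 'joint_positions': array([ 1.3692,  0.5018, -0.4268,  1.5515,  0.2208,  1.1383, -0.2103]), 'joint_vel': array([-0.0005,  0.0004,  0.0019, -0.0018, -0.001 ,  0.0002, -0.0017]), 'effort': array([ -0.0004, -56.659 ,  -5.8165, -27.911 ,  -0.0686,   0.031 ,
         0.0002]), 'tool_pos': array([ 0.291 , -0.5806,  0.2912]), 'tcp_rot': array([ 0.9731,  0.2303, -0.0002, -0.0009]), 'ft_force': array([ 0.4119,  0.0392, -0.2213]), 'ft_torque': array([-0.0028, -0.0485,  0.0404]), 'width': 1.0006721575735698}
0.0467
side {'fx': 488.4774059182715, 'fy': 488.4774059182715, 'cx': 323.70035121486524, 'cy': 235.61324791872198, 'world_from_camera': array([[-0.8819,  0.3158, -0.3501,  0.0218],
       [-0.4715, -0.5826,  0.662 ,  0.8247],
       [ 0.0051,  0.7489,  0.6627,  0.9596],
       [ 0.    ,  0.    ,  0.    ,  1.    ]])}
top {'fx': 439.35041166846617, 'fy': 439.35041166846617, 'cx': 327.57590083871673, 'cy': 237.77963765913117, 'world_from_camera': array([[ 0.0132,  0.9867, -0.1623,  0.3193],
       [-0.9999,  0.0113, -0.0123, -0.0126],
       [-0.0103,  0.1624,  0.9867,  1.1259],
       [ 0.    ,  0.    ,  0.    ,  1.    ]])}
wrist {'fx': 340.3069022090307, 'fy': 340.3069022090307, 'cx': 319.13275850941744, 'cy': 234.6319250034908, 'hand_eye': array([[ 0.0003,  0.9507,  0.31  ,  0.0843],
       [ 1.    , -0.0002, -0.0005,  0.0008],
       [-0.0004,  0.31  , -0.9507, -0.0915],
       [ 0.    ,  0.    ,  0.    ,  1.    ]])}
0.15
```

View pics/side0.png

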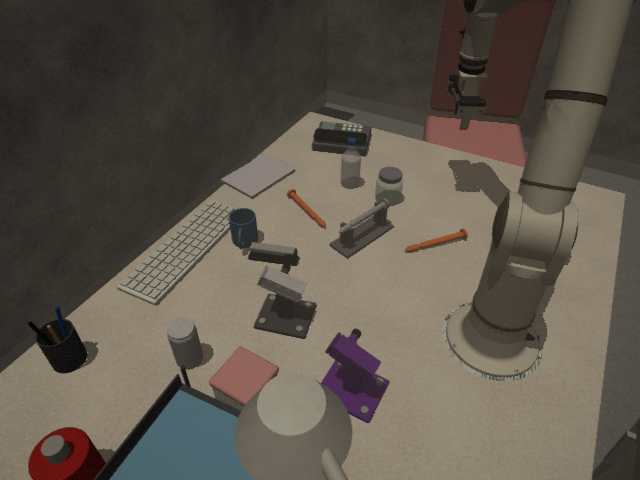

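View pics/top0.png

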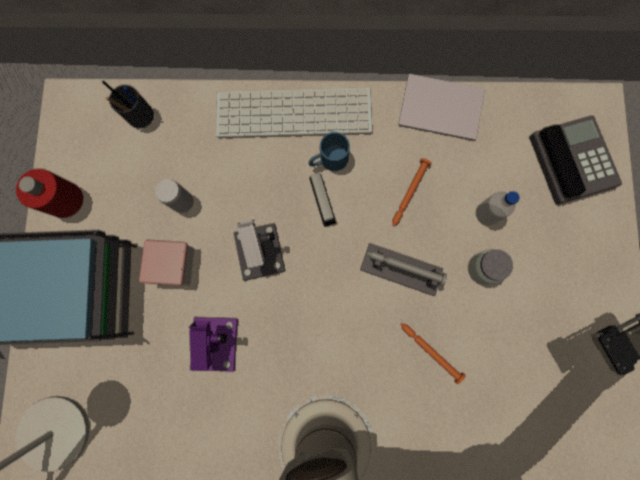

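View pics/wrist0.png

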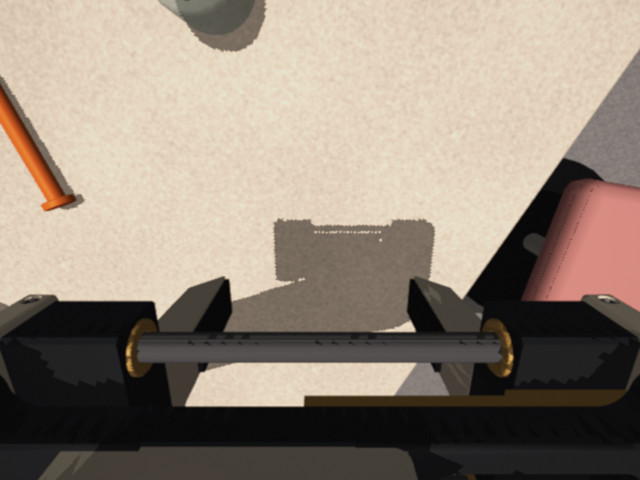

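Run:
```python
import cv2, numpy as np
t=cv2.imread('pics/top0.png'); s=cv2.imread('pics/side0.png')
a=cv2.resize(t[235:305,350:460],None,fx=7,fy=7,interpolation=2)
b=cv2.resize(t[205:295,220:300],None,fx=6,fy=6,interpolation=2)
c=cv2.resize(s[190:260,320:405],None,fx=8,fy=8,interpolation=2)
d=cv2.resize(s[235:345,240:330],None,fx=5,fy=5,interpolation=2)
cv2.imwrite('pics/za.png',a);cv2.imwrite('pics/zb.png',b);cv2.imwrite('pics/zc.png',c);cv2.imwrite('pics/zd.png',d)
```

```text
(no output)
```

View pics/za.png

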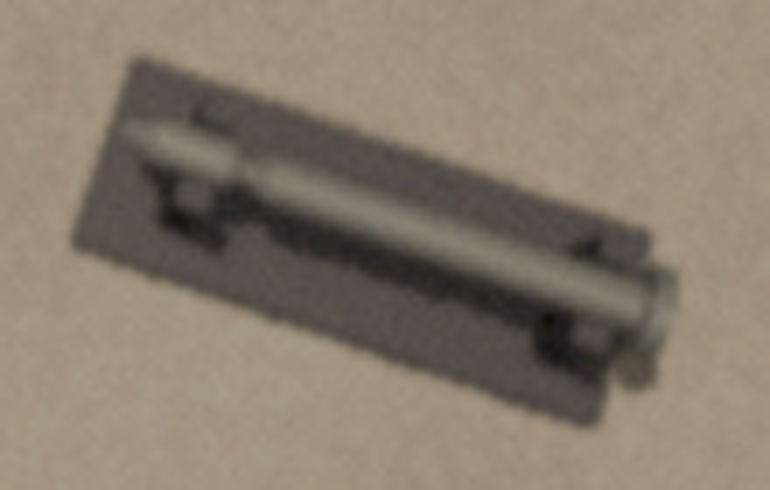

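View pics/zb.png

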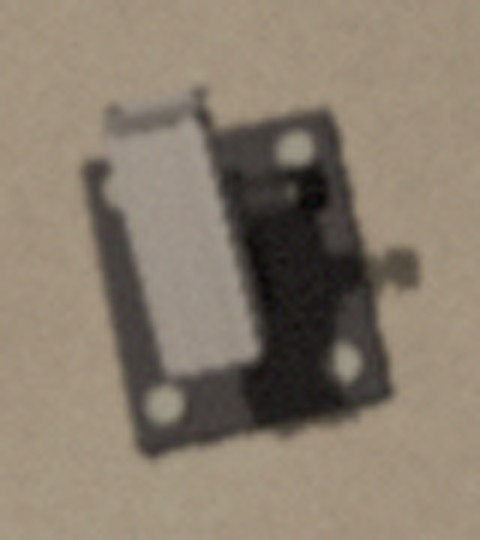

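View pics/zc.png

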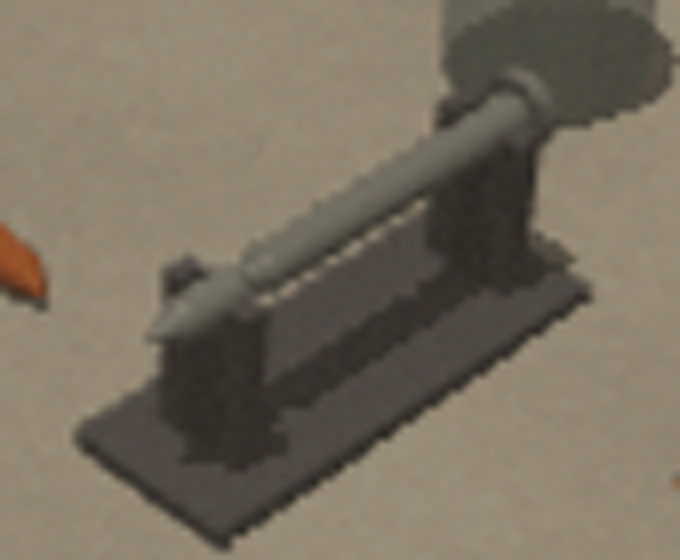

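View pics/zd.png

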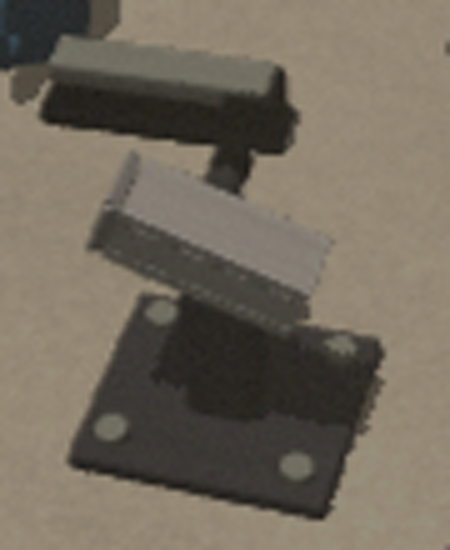

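```bash
cat > h.py <<'E'
import numpy as np, cv2
from scipy.spatial.transform import Rotation as R
from station import arm, imaging, job_done
np.set_printoptions(precision=4,suppress=True)
def ray(name,uv,s=None):
    c=imaging.get_calibration(name)
    d=np.array([(uv[0]-c['cx'])/c['fx'],-(uv[1]-c['cy'])/c['fy'],-1.0])
    T=pose(name,s)
    d=T[:3,:3]@d; return T[:3,3],d/np.linalg.norm(d)
def pose(name,s=None):
    c=imaging.get_calibration(name)
    if name!='wrist': return c['world_from_camera']
    W=np.eye(4); W[:3,:3]=R.from_quat(s['tcp_rot']).as_matrix(); W[:3,3]=s['tool_pos']
    return W@c['hand_eye']
def plane(name,uv,z,s=None):
    o,d=ray(name,uv,s); return o+d*(z-o[2])/d[2]
def tri(rays):
    A=np.zeros((3,3));b=np.zeros(3)
    for o,d in rays:
        P=np.eye(3)-np.outer(d,d);A+=P;b+=P@o
    x=np.linalg.solve(A,b); return x,[np.linalg.norm((np.eye(3)-np.outer(d,d))@(x-o))*1000 for o,d in rays]
def proj(name,p,s=None):
    c=imaging.get_calibration(name); q=np.linalg.inv(pose(name,s))@np.append(p,1)
    return np.array([c['cx']+c['fx']*q[0]/-q[2], c['cy']-c['fy']*q[1]/-q[2]])
def z(p,off,k): return (np.array(p)+.5)/k-.5+np.array(off)
E
python3 - <<'E'
from h import *
TA=lambda *p:z(p,(350,235),7); TB=lambda *p:z(p,(220,205),6)
SC=lambda *p:z(p,(320,190),8); SD=lambda *p:z(p,(240,235),5)
print('tip plane',plane('top',TA(120,130),.075),plane('side',SC(150,335),.075),tri([ray('top',TA(120,130)),ray('side',SC(150,335))]))
print('disc',plane('top',TA(660,308),.075),plane('side',SC(530,95),.075),tri([ray('top',TA(660,308)),ray('side',SC(530,95))]))
for n,a,b in [('lip top R',(200,92),(140,152)),('lip top L',(108,110),(112,208)),('exit top R',(262,358),(330,240)),('exit top L',(168,375),(308,300))]:
    print(n,tri([ray('top',TB(*a)),ray('side',SD(*b))]))
# cradle base corners, holder base corners
for n,p in [('c1',TA(140,62)),('c2',TA(75,245)),('c3',TA(600,425)),('c4',TA(650,235))]: print(n,plane('top',p,.01))
for n,p in [('m mug',(336,152)),('stapler a',(316,176)),('stapler b',(328,222)),('tin',(165,263)),('can',(168,190)),('kb edge',(372,135))]: print(n,plane('top',p,.06))
E
```

```text
tip plane [ 0.4558 -0.0943  0.075 ] [ 0.4619 -0.0936  0.075 ] (array([ 0.4584, -0.0932,  0.0762]), [np.float64(2.966439371839913), np.float64(2.9664393718400484)])
disc [ 0.3969 -0.2778  0.075 ] [ 0.3991 -0.2821  0.075 ] (array([ 0.3969, -0.2765,  0.0796]), [np.float64(0.3286359008137989), np.float64(0.3286359008137866)])
lip top R (array([0.518 , 0.1692, 0.1489]), [np.float64(1.2642847107083162), np.float64(1.2642847107082225)])
lip top L (array([0.5109, 0.2042, 0.1468]), [np.float64(1.4504683891857988), np.float64(1.450468389185631)])
exit top R (array([0.4239, 0.1486, 0.1161]), [np.float64(2.355445388342139), np.float64(2.355445388342249)])
exit top L (array([0.4162, 0.1846, 0.114 ]), [np.float64(1.357228680629293), np.float64(1.3572286806293579)])
c1 [ 0.4894 -0.1067  0.01  ]
c2 [ 0.4219 -0.083   0.01  ]
c3 [ 0.3595 -0.2714  0.01  ]
c4 [ 0.4281 -0.2913  0.01  ]
m mug [ 0.7157 -0.0179  0.06  ]
stapler a [0.6519 0.0318 0.06  ]
stapler b [0.5342 0.0001 0.06  ]
tin [0.4276 0.3973 0.06  ]
can [0.6117 0.4033 0.06  ]
kb edge [ 0.762  -0.1094  0.06  ]
```

```bash
cat >> h.py <<'E'
def mat(q,p):
    T=np.eye(4);T[:3,:3]=R.from_quat(q).as_matrix();T[:3,3]=p;return T
def rotm(yaw,pitch=0):
    """tool x along heading yaw, dipping by pitch below horizontal; z down-ish"""
    x=np.array([np.cos(yaw)*np.cos(pitch),np.sin(yaw)*np.cos(pitch),-np.sin(pitch)])
    y=np.cross([0,0,-1.],x); y/=np.linalg.norm(y)
    return np.c_[x,y,np.cross(x,y)]
def plan(Rt,pt,n,opening,s=None):
    s=s or arm.observe(); T=mat(s['tcp_rot'],s['tool_pos']); p0=T[:3,3].copy()
    rv=R.from_matrix(T[:3,:3].T@Rt).as_rotvec()
    C=T.copy(); rows=[]
    for i in range(1,n+1):
        G=np.eye(4);G[:3,:3]=T[:3,:3]@R.from_rotvec(rv*i/n).as_matrix();G[:3,3]=p0+(np.array(pt)-p0)*i/n
        D=np.linalg.inv(C)@G
        r=np.r_[np.round(D[:3,3]*100,2),np.round(R.from_matrix(D[:3,:3]).as_rotvec(),3)]
        rows.append(list(map(float,r))+[opening])
        M=np.eye(4);M[:3,:3]=R.from_rotvec(r[3:]).as_matrix();M[:3,3]=r[:3]/100;C=C@M
    for r in rows: print('[%s],'%','.join('%g'%v for v in r))
    print('end',C[:3,3], 'rotstep deg',np.degrees(np.linalg.norm(rv))/n)
E
python3 -c "
from h import *
plan(rotm(np.radians(71.6)),[.415,-.223,.26],8,6)"
```

```text
[3.39,-3.3,0.4,-0,-0,-0.098,6],
[3.69,-2.96,0.4,-0,-0,-0.098,6],
[3.97,-2.58,0.39,-0,-0,-0.098,6],
[4.2,-2.17,0.4,-0.001,-0,-0.098,6],
[4.39,-1.76,0.4,0,-0,-0.099,6],
[4.55,-1.32,0.39,0,-0.001,-0.098,6],
[4.65,-0.86,0.39,-0,0,-0.098,6],
[4.71,-0.4,0.4,-0,0,-0.098,6],
end [ 0.415 -0.223  0.26 ] rotstep deg 5.620915447186327
```

Request:
drive_tool(
  moves=[
    [[3.4,-3.3,0.4,0,0,-0.1,6],[3.7,-3.0,0.4,0,0,-0.1,6],[4.0,-2.6,0.4,0,0,-0.1,6],[4.2,-2.2,0.4,0,0,-0.1,6],[4.4,-1.8,0.4,0,0,-0.1,6],[4.5,-1.3,0.4,0,0,-0.1,6],[4.6,-0.9,0.4,0,0,-0.1,6],[4.7,-0.4,0.4,0,0,-0.1,6]],
  ],
)

```text
time: 0.95
tool_pos: [0.4118, -0.2204, 0.2601]
tcp_rot: [0.805, 0.593, -0.0, 0.0]
ft_force: [1.4, -0.2, -0.4]
width: 0.652
```

Run:
```python
from h import *
s=arm.observe();print(s['time'],s['joint_positions'],s['tool_pos'],R.from_quat(s['tcp_rot']).as_matrix(),s['width'])
plan(rotm(np.radians(71.6)),[.415,-.223,.26],2,6)
```

```text
0.95 [ 1.1073  0.257  -0.7637  2.019   0.2191  0.9463 -0.0714] [ 0.4118 -0.2204  0.2601] [[ 0.2976  0.9547  0.    ]
 [ 0.9547 -0.2976 -0.0005]
 [-0.0005  0.0002 -1.    ]] 0.6521494711354893
[-0.08,0.19,0.01,0,0,0.009,6],
[-0.07,0.19,0,0,0.001,0.01,6],
end [ 0.415 -0.223  0.26 ] rotstep deg 0.5433701762587385
```

Run:
```python
from h import *
s=arm.observe(); f=imaging.grab_frame('wrist'); cv2.imwrite('pics/w1.png',f[:,:,::-1])
import json; json.dump({k:np.array(s[k]).tolist() for k in('tcp_rot','tool_pos')},open('w1.json','w'))
```

```text
(no output)
```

View pics/w1.png

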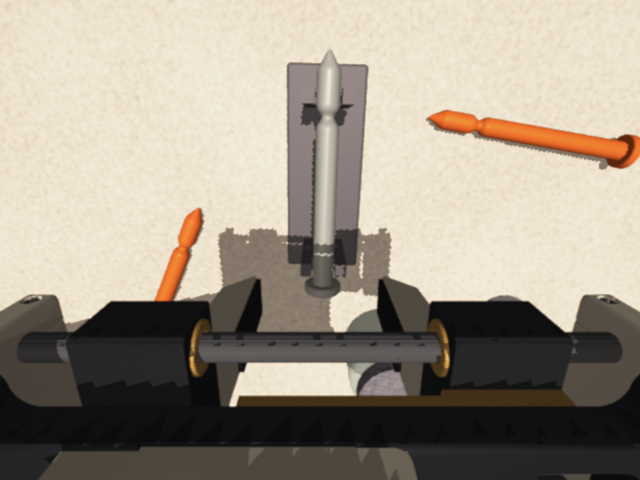

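Run:
```python
from h import *
import json
s=json.load(open('w1.json')); f=cv2.imread('pics/w1.png'); g=cv2.cvtColor(f,6).astype(int)
for r in (60,75,90,105,120,140,160,180,200,220,240): print(r, g[r,310:346].tolist()) if r in(140,) else None
pts=[]
for r in range(52,245):
    row=g[r,300:352]; m=row>135
    # run containing col 327
    i=27
    if not m[i]: print('no',r,row[i]); continue
    a=i
    while a>0 and m[a-1]:a-=1
    b=i
    while b<51 and m[b+1]:b+=1
    pts.append((r,300+a,300+b))
for p in pts[::8]: print(p, plane('wrist',((p[1]+p[2])/2,p[0]),.075,s)[:2])
m=[plane('wrist',((a+b)/2,r),.075,s)[:2] for r,a,b in pts if 135<r<225]
m=np.array(m);v=np.linalg.svd(m-m.mean(0))[2][0]; v*=np.sign(v[1]);print(m.mean(0),v,np.degrees(np.arctan2(v[1],v[0])))
for uv in((329,50),(327,121),(322,296)): print(uv,plane('wrist',uv,.075,s))
```

```text
140 [133, 133, 127, 104, 74, 80, 108, 132, 145, 156, 168, 177, 184, 192, 200, 208, 214, 217, 208, 197, 189, 183, 178, 171, 162, 151, 138, 122, 122, 131, 134, 133, 132, 133, 133, 133]
(52, 300, 351) [ 0.4563 -0.0948]
(60, 300, 351) [ 0.4548 -0.0998]
(68, 319, 338) [ 0.4554 -0.1056]
(76, 319, 338) [ 0.4538 -0.1107]
(84, 319, 338) [ 0.4522 -0.1159]
(92, 318, 337) [ 0.4499 -0.121 ]
(100, 318, 337) [ 0.4483 -0.1264]
(108, 320, 335) [ 0.4467 -0.1318]
(116, 323, 332) [ 0.445  -0.1373]
(124, 319, 334) [ 0.4425 -0.1427]
(132, 318, 336) [ 0.4412 -0.1485]
(140, 318, 336) [ 0.4395 -0.1542]
(148, 318, 335) [ 0.4373 -0.1599]
(156, 317, 335) [ 0.4351 -0.1657]
(164, 317, 334) [ 0.4329 -0.1716]
(172, 317, 334) [ 0.4311 -0.1777]
(180, 317, 334) [ 0.4292 -0.1839]
(188, 316, 333) [ 0.4265 -0.1899]
(196, 316, 333) [ 0.4245 -0.1962]
(204, 316, 333) [ 0.4226 -0.2027]
(212, 316, 333) [ 0.4206 -0.2092]
(220, 316, 332) [ 0.4181 -0.2157]
(228, 316, 332) [ 0.4161 -0.2225]
(236, 315, 331) [ 0.4132 -0.2291]
(244, 326, 329) [ 0.4147 -0.2372]
[ 0.4289 -0.1843] [0.3238 0.9461] 71.10665034024794
(329, 50) [ 0.4592 -0.0943  0.075 ]
(327, 121) [ 0.4436 -0.1407  0.075 ]
(322, 296) [ 0.3954 -0.2837  0.075 ]
```

Run:
```python
from h import *
plan(rotm(np.radians(71.1)),[.4145,-.2262,.1217],6,6)
```

```text
[-0.24,0.07,2.3,-0,-0.001,0.007,6],
[-0.23,0.08,2.31,-0,-0,0.007,6],
[-0.24,0.07,2.3,-0,-0.001,0.007,6],
[-0.23,0.08,2.3,-0,-0.001,0.007,6],
[-0.23,0.08,2.31,-0,-0,0.007,6],
[-0.22,0.08,2.3,-0,-0.001,0.007,6],
end [ 0.4145 -0.2262  0.1217] rotstep deg 0.40360384368839797
```

Request:
drive_tool(
  moves=[
    [[-0.6,0.2,1.5,0,0,0.02,6],[-0.6,0.2,2.5,0,0,0.02,6],[-0.2,0.07,2.5,0,0,0,6],[0,0,2.5,0,0,0,6],[0,0,2.5,0,0,0,6],[0,0,2.3,0,0,0,6],[0,0,0,0,0,0,6]],
  ],
)

```text
time: 1.7
tool_pos: [0.4091, -0.237, 0.119]
tcp_rot: [0.819, 0.574, -0.001, -0.003]
ft_force: [-0.6, -0.1, 0.0]
width: 0.651
```

Run:
```python
from h import *
s=arm.observe(); f=imaging.grab_frame('wrist'); cv2.imwrite('pics/w2.png',f[:,:,::-1])
print(s['tool_pos'],s['ft_force']); plan(rotm(np.radians(71.1)),[.4145,-.2262,.1217],1,6)
```

```text
[ 0.4091 -0.237   0.119 ] [-0.5609 -0.1291  0.027 ]
[1.17,0.02,-0.11,-0.004,-0.001,-0.018,6],
end [ 0.4145 -0.2262  0.1217] rotstep deg 1.0470873902820121
```

View pics/w2.png

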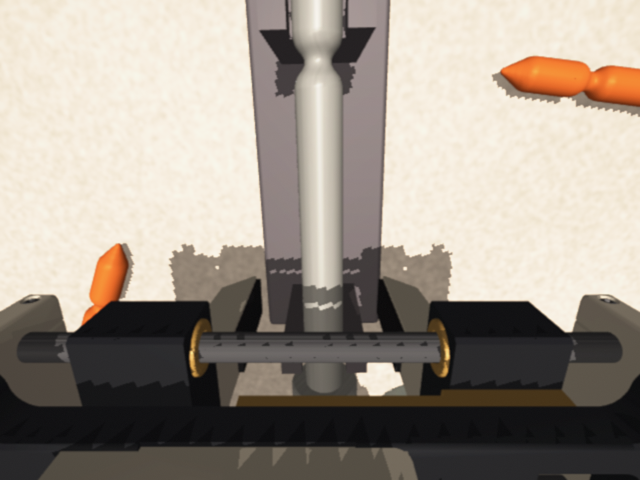

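Run:
```python
from h import *
s=arm.observe(); print(s['time'],s['tool_pos'],s['joint_vel'],s['joint_positions'])
plan(rotm(np.radians(71.1)),[.4145,-.2262,.1217],1,6)
```

```text
1.75 [ 0.4103 -0.2371  0.1206] [ 0.0114 -0.0414 -0.0288 -0.0249 -0.0166  0.0111  0.0123] [ 0.9789  0.5006 -0.6115  2.0997  0.4546  0.6767 -0.2855]
[1.17,0.02,-0.11,-0.004,-0.001,-0.018,6],
end [ 0.4145 -0.2262  0.1217] rotstep deg 1.0470873902820121
```

Request:
drive_tool(
  moves=[
    [[0.9,0,0,0,0,-0.01,6],[0,0,0,0,0,0,6],[0,0,0,0,0,0,6]],
  ],
)

```text
time: 2.05
tool_pos: [0.4157, -0.2285, 0.1233]
tcp_rot: [0.815, 0.579, 0.0, 0.001]
ft_force: [1.2, -0.3, -0.2]
width: 0.652
```

Run:
```python
from h import *
s=arm.observe(); print(s['time'],s['tool_pos'],s['joint_vel'])
plan(rotm(np.radians(71.1)),[.4145,-.2262,.1217],1,6)
f=imaging.grab_frame('wrist'); cv2.imwrite('pics/w3.png',f[:,:,::-1])
print(R.from_quat(s['tcp_rot']).as_matrix())
p=plane('wrist',(318,62),.075,s) if 0 else None
for k in(0,.0505,-.042): 
  c=np.array([.4281,-.1865,.075])+k*np.array([.324,.946,0]); print(k,proj('wrist',c,s))
```

```text
2.05 [ 0.4157 -0.2285  0.1233] [ 0.005   0.0026  0.0092  0.0015  0.002  -0.0005  0.0007]
[0.18,-0.19,0.16,0.002,0.001,-0.005,6],
end [ 0.4145 -0.2262  0.1217] rotstep deg 0.3335678575136229
[[ 0.329   0.9443  0.0017]
 [ 0.9443 -0.329  -0.0013]
 [-0.0006  0.0021 -1.    ]]
0 [312.9388 222.1597]
0.0505 [311.526   94.6471]
-0.042 [313.9004 308.9465]
```

View pics/w3.png

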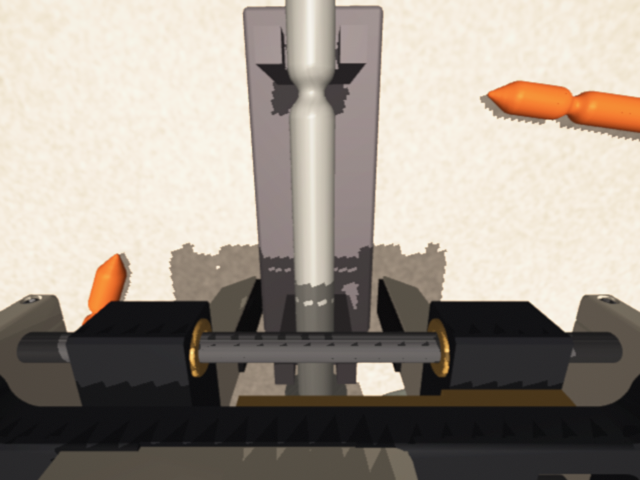

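Request:
drive_tool(
  moves=[
    [[0.2,-0.2,0.15,0,0,-0.005,6],[0,0,0,0,0,0,4],[0,0,0,0,0,0,2.6],[0,0,0,0,0,0,1.5],[0,0,0,0,0,0,1.2],[0,0,0,0,0,0,1.2],[0,0,0,0,0,0,1.2],[0,0,0,0,0,0,1.2]],
  ],
  squeeze=45,
)

```text
time: 2.9
tool_pos: [0.4138, -0.2259, 0.1208]
tcp_rot: [0.814, 0.581, 0.0, 0.0]
ft_force: [0.0, -0.3, -0.1]
width: 0.189
```

Run:
```python
from h import *
s=arm.observe(); print(s['time'],s['tool_pos'],s['joint_positions'],s['width']*.0918,s['ft_force'])
print(R.from_quat(s['tcp_rot']).as_matrix())
```

```text
2.9 [ 0.4138 -0.2259  0.1208] [ 0.9604  0.4965 -0.6173  2.1082  0.4601  0.6698 -0.299 ] 0.017376685632396024 [ 0.0442 -0.3163 -0.1182]
[[ 0.3249  0.9457  0.0003]
 [ 0.9457 -0.3249 -0.0001]
 [ 0.      0.0003 -1.    ]]
```

Request:
drive_tool(
  moves=[
    [[0,0,-1,0,0,0,1.2],[0,0,-2,0,0,0,1.2],[0,0,-3,0,0,0,1.2],[0,0,-3,0,0,0,1.2],[0,0,-3,0,0,0,1.2],[0,0,-3,0,0,0,1.2],[0,0,-2,0,0,0,1.2],[0,0,0,0,0,0,1.2]],
  ],
)

```text
time: 3.7
tool_pos: [0.415, -0.2263, 0.2938]
tcp_rot: [0.814, 0.581, 0.001, 0.003]
ft_force: [0.7, -0.1, -1.8]
width: 0.182
```

Run:
```python
from h import *
s=arm.observe(); print(s['time'],s['tool_pos'],s['joint_positions'],s['width']*.0918,s['ft_force'])
plan(rotm(np.radians(131)),[.58,-.03,.30],12,1.2)
```

```text
3.7 [ 0.415  -0.2263  0.2938] [ 1.1388  0.2172 -0.7811  1.9739  0.1819  1.0146 -0.0573] 0.01673550908514466 [ 0.6634 -0.1196 -1.802 ]
[1.99,0.77,-0.05,0,0,-0.087,1.2],
[1.92,0.94,-0.05,0.001,0.001,-0.087,1.2],
[1.83,1.1,-0.06,-0,0,-0.088,1.2],
[1.73,1.26,-0.05,0,0.001,-0.087,1.2],
[1.61,1.41,-0.05,0,-0,-0.087,1.2],
[1.48,1.53,-0.05,0.001,0,-0.087,1.2],
[1.35,1.67,-0.05,0,0.001,-0.087,1.2],
[1.19,1.77,-0.05,0,0,-0.088,1.2],
[1.03,1.87,-0.05,0.001,0.001,-0.087,1.2],
[0.87,1.95,-0.05,-0,-0,-0.087,1.2],
[0.69,2.02,-0.05,0,0,-0.087,1.2],
[0.52,2.08,-0.05,0.001,0.001,-0.087,1.2],
end [ 0.58 -0.03  0.3 ] rotstep deg 4.99640728824442
```

Request:
drive_tool(
  moves=[
    [[2.0,0.8,0,0,0,-0.087,1.2],[1.9,0.9,0,0,0,-0.087,1.2],[1.8,1.1,0,0,0,-0.087,1.2],[1.7,1.3,0,0,0,-0.087,1.2],[1.6,1.4,0,0,0,-0.087,1.2],[1.5,1.5,0,0,0,-0.087,1.2],[1.35,1.7,0,0,0,-0.087,1.2],[1.2,1.8,0,0,0,-0.087,1.2]],
  ],
)

```text
time: 4.5
tool_pos: [0.5246, -0.0926, 0.2895]
tcp_rot: [0.563, 0.826, 0.0, -0.001]
ft_force: [0.6, -0.5, -1.6]
width: 0.181
```

Request:
drive_tool(
  moves=[
    [[1.0,1.9,0,0,0,-0.087,1.2],[0.9,2.0,0,0,0,-0.087,1.2],[0.7,2.0,0,0,0,-0.087,1.2],[0.5,2.1,0,0,0,-0.087,1.2],[0,0,0,0,0,0,1.2]],
  ],
)

```text
time: 5.0
tool_pos: [0.581, -0.0244, 0.2897]
tcp_rot: [0.411, 0.912, 0.002, -0.001]
ft_force: [-0.7, -0.2, -1.6]
width: 0.182
```

Run:
```python
from h import *
s=arm.observe(); print(s['time'],s['tool_pos'],s['joint_positions'],s['width']*.0918,s['ft_force'])
print(R.from_quat(s['tcp_rot']).as_matrix())
yaw=np.radians(192);p=np.radians(20);Rt=rotm(yaw,p)
M=np.array([.505,.185,.134]); tip=M-.06*Rt[:,0]-.02*Rt[:,2]
t=tip-Rt@[.1394,0,.0458];print(t)
plan(Rt,t,14,1.2)
```

```text
5.0 [ 0.581  -0.0244  0.2897] [ 0.7242  0.5288 -0.9815  1.7182  0.4713  1.1531  0.3322] 0.016708072376433694 [-0.7154 -0.1531 -1.6467]
[[-0.6621  0.7495 -0.0003]
 [ 0.7494  0.6621  0.0049]
 [ 0.0039  0.003  -1.    ]]
[0.6663 0.2193 0.264 ]
[0.9,1.61,0.19,-0.013,-0.023,-0.075,1.2],
[0.78,1.67,0.2,-0.013,-0.022,-0.074,1.2],
[0.66,1.72,0.2,-0.012,-0.023,-0.075,1.2],
[0.54,1.76,0.2,-0.013,-0.023,-0.075,1.2],
[0.41,1.79,0.22,-0.013,-0.022,-0.075,1.2],
[0.27,1.82,0.24,-0.013,-0.023,-0.074,1.2],
[0.15,1.83,0.25,-0.013,-0.023,-0.075,1.2],
[0.01,1.83,0.28,-0.013,-0.023,-0.075,1.2],
[-0.11,1.83,0.3,-0.013,-0.022,-0.075,1.2],
[-0.25,1.81,0.33,-0.012,-0.023,-0.074,1.2],
[-0.37,1.78,0.35,-0.013,-0.023,-0.075,1.2],
[-0.49,1.74,0.39,-0.013,-0.022,-0.075,1.2],
[-0.61,1.7,0.43,-0.013,-0.023,-0.075,1.2],
[-0.73,1.64,0.46,-0.013,-0.023,-0.074,1.2],
end [0.6662 0.2193 0.264 ] rotstep deg 4.535494315326568
```

Request:
drive_tool(
  moves=[
    [[0.9,1.6,0,-0.013,-0.023,-0.075,1.2],[0.8,1.7,0,-0.013,-0.023,-0.075,1.2],[0.7,1.7,0,-0.013,-0.023,-0.075,1.2],[0.5,1.8,0,-0.013,-0.023,-0.075,1.2],[0.4,1.8,0.2,-0.013,-0.023,-0.075,1.2],[0.3,1.8,0.3,-0.013,-0.023,-0.075,1.2],[0.15,1.8,0.3,-0.013,-0.023,-0.075,1.2]],
  ],
)

```text
time: 5.7
tool_pos: [0.6236, 0.0938, 0.2846]
tcp_rot: [0.161, 0.983, 0.008, 0.092]
ft_force: [-0.9, -0.3, -1.3]
width: 0.18
```

Run:
```python
from h import *
s=arm.observe(); print(s['time'],s['tool_pos'],s['joint_positions'],s['width']*.0918,s['ft_force'])
f=imaging.grab_frame('wrist'); cv2.imwrite('pics/w4.png',f[:,:,::-1])
import json; json.dump({k:np.array(s[k]).tolist() for k in('tcp_rot','tool_pos')},open('w4.json','w'))
```

```text
5.7 [0.6236 0.0938 0.2846] [ 0.5546  0.5679 -1.054   1.7388  0.6816  1.0224  0.5212] 0.016508463212467666 [-0.9046 -0.3139 -1.3257]
```

View pics/w4.png

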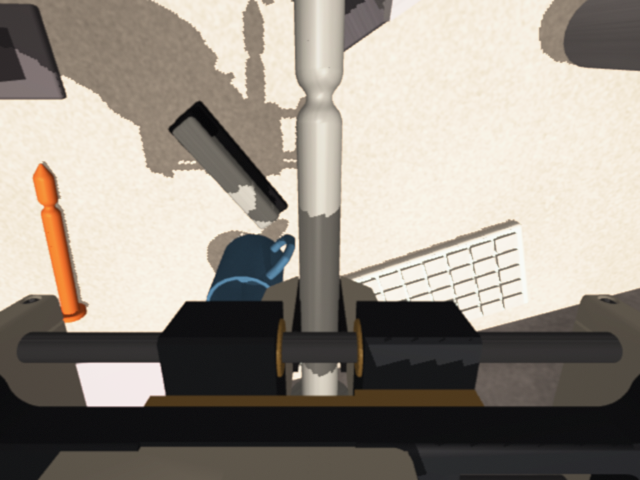

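Run:
```python
from h import *
plan(rotm(np.radians(192)),[.53,.12,.36],8,1.2)
```

```text
[1.01,-0.04,-1.15,-0,0.024,-0.066,1.2],
[1.03,0.02,-1.12,-0,0.023,-0.065,1.2],
[1.06,0.09,-1.09,-0,0.024,-0.066,1.2],
[1.07,0.16,-1.08,-0,0.023,-0.065,1.2],
[1.09,0.23,-1.04,-0,0.024,-0.066,1.2],
[1.09,0.3,-1.02,-0,0.024,-0.066,1.2],
[1.1,0.38,-1,-0,0.023,-0.065,1.2],
[1.09,0.45,-0.97,-0,0.024,-0.066,1.2],
end [0.53 0.12 0.36] rotstep deg 3.9946905195485316
```

Request:
drive_tool(
  moves=[
    [[1.0,0,-1.15,0,0.024,-0.066,1.2],[1.0,0,-1.15,0,0.024,-0.066,1.2],[1.1,0.1,-1.1,0,0.024,-0.066,1.2],[1.1,0.2,-1.1,0,0.024,-0.066,1.2],[1.1,0.2,-1.0,0,0.024,-0.066,1.2],[1.1,0.3,-1.0,0,0.024,-0.066,1.2],[1.1,0.4,-1.0,0,0.024,-0.066,1.2],[1.1,0.4,-1.0,0,0.024,-0.066,1.2]],
  ],
)

```text
time: 6.55
tool_pos: [0.5298, 0.1162, 0.3611]
tcp_rot: [-0.101, 0.995, -0.001, -0.004]
ft_force: [-0.2, -0.4, -1.0]
width: 0.184
```

Request:
drive_tool(
  moves=[
    [[0,0,0,0,0,0,1.2],[0,0,0,0,0,0,1.2]],
  ],
)

```text
time: 6.75
tool_pos: [0.5307, 0.1158, 0.3605]
tcp_rot: [-0.098, 0.995, -0.001, -0.003]
ft_force: [1.0, -0.4, -1.2]
width: 0.183
```

```bash
cat >> h.py <<'E'
import json
def shot(name,cam='wrist'):
    s=arm.observe(); f=imaging.grab_frame(cam); cv2.imwrite(f'pics/{name}.png',f[:,:,::-1])
    json.dump({k:np.array(s[k]).tolist() for k in('tcp_rot','tool_pos')},open(name+'.json','w'))
    print(s['time'],s['tool_pos'],'jv',np.abs(s['joint_vel']).max(),s['joint_positions'],s['width']*.0918,s['ft_force'])
E
python3 -c "
from h import *
shot('w5')"
```

```text
6.75 [0.5307 0.1158 0.3605] jv 0.018604456386641433 [ 0.7019  0.5274 -1.3157  1.7187  0.5257  1.3207  1.0463] 0.01677395119268542 [ 1.0428 -0.3819 -1.2026]
```

View pics/w5.png

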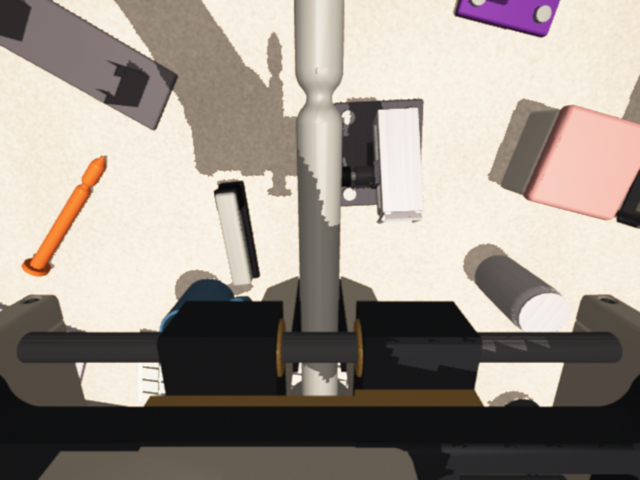

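Run:
```python
from h import *
plan(rotm(np.radians(192)),[.53,.27,.36],6,1.2)
f=cv2.imread('pics/w5.png'); cv2.imwrite('pics/z5.png',cv2.resize(f[85:235,330:440],None,fx=4,fy=4,interpolation=2))
```

```text
[-0.49,2.53,-0,-0,-0.001,-0.002,1.2],
[-0.5,2.53,-0.01,-0,-0.001,-0.002,1.2],
[-0.5,2.52,0,-0.001,-0.001,-0.002,1.2],
[-0.51,2.53,0,0,-0.001,-0.003,1.2],
[-0.51,2.52,0,-0,-0.001,-0.002,1.2],
[-0.52,2.53,0.01,-0,-0.001,-0.002,1.2],
end [0.53 0.27 0.36] rotstep deg 0.13717653175538985
```

View pics/z5.png

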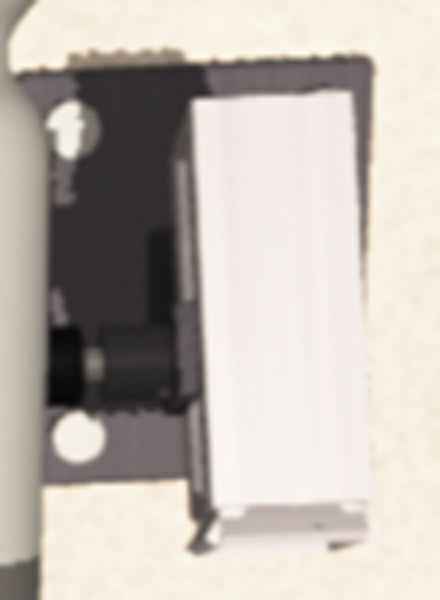

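Request:
drive_tool(
  moves=[
    [[-0.5,2.5,0,0,0,0,1.2],[-0.5,2.5,0,0,0,0,1.2],[-0.5,2.5,0,0,0,0,1.2],[-0.5,2.5,0,0,0,0,1.2],[-0.5,2.5,0,0,0,0,1.2],[-0.5,2.5,0,0,0,0,1.2],[0,0,0,0,0,0,1.2],[0,0,0,0,0,0,1.2]],
  ],
)

```text
time: 7.6
tool_pos: [0.5302, 0.2691, 0.3596]
tcp_rot: [-0.099, 0.995, -0.001, -0.004]
ft_force: [0.0, 0.2, -2.5]
width: 0.183
```

Run:
```python
from h import *
shot('w6')
f=cv2.imread('pics/w6.png'); cv2.imwrite('pics/z6.png',np.hstack([f[:240,150:350]]).repeat(2,0).repeat(2,1))
```

```text
7.6 [0.5302 0.2691 0.3596] jv 0.033386281279559046 [ 0.3186  0.5976 -1.2201  1.5955  0.5668  1.3617  0.7985] 0.016833224175760532 [ 0.029   0.1684 -2.5317]
```

View pics/w6.png

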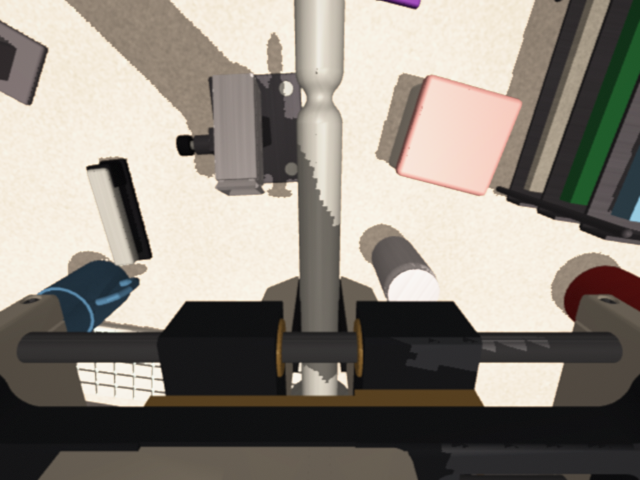

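Run:
```python
from h import *
f=cv2.imread('pics/w6.png'); cv2.imwrite('pics/z6.png',cv2.resize(f[60:210,170:300],None,fx=4,fy=4,interpolation=2))
```

```text
(no output)
```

View pics/z6.png

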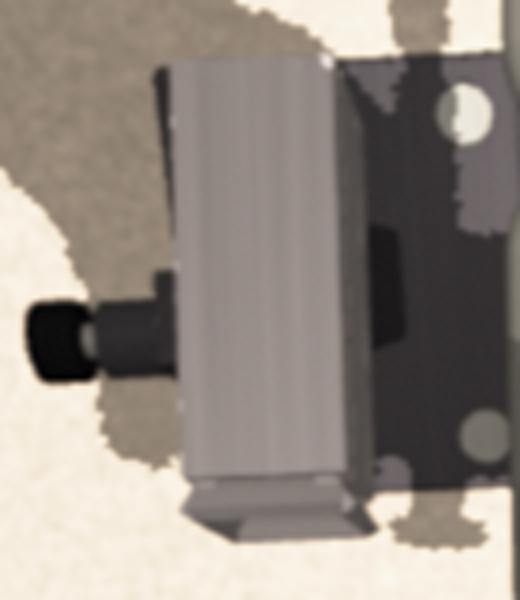

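Run:
```python
from h import *
A=lambda *p:z(p,(330,85),4);B=lambda *p:z(p,(170,60),4)
s5=json.load(open('w5.json'));s6=json.load(open('w6.json'))
P={}
for n,a,b in [('EL',(190,98),(168,62)),('ER',(352,92),(333,57)),('ML',(213,503),(185,478)),('MR',(368,500),(343,470))]:
    P[n],e=tri([ray('wrist',A(*a),s5),ray('wrist',B(*b),s6)]);print(n,P[n],e, proj('top',P[n]),proj('side',P[n]))
E=(P['EL']+P['ER'])/2;M=(P['ML']+P['MR'])/2
d=E-M;L=np.linalg.norm(d);d/=L;print('len',L,'widths',np.linalg.norm(P['EL']-P['ER']),np.linalg.norm(P['ML']-P['MR']))
yaw=np.arctan2(d[1],d[0]);print('yaw',np.degrees(yaw)%360,'pitch',np.degrees(np.arcsin(-d[2])))
for n in('EL','ML'):
    pass
for a,b in(('EL','ML'),('ER','MR')):
    q=P[a]-P[b];print(np.degrees(np.arctan2(q[1],q[0]))%360)
w=(P['EL']-P['ER']+P['ML']-P['MR'])/2;print('w',w,np.degrees(np.arctan2(w[1],w[0])))
Rt=rotm(yaw,np.radians(20)); C=(E+M)/2; mouth=C-.0475*Rt[:,0]+.0185*Rt[:,2];print('mouth',mouth,'z axis',Rt[:,2])
# plunger axis: bore x. ray intersect with plane vertical at axis height
for n,uv,s in(('a',A(150,365),s5),('b',B(130,339),s6)):
    o,dd=ray('wrist',uv,s)
    # plane containing bore axis & tool y: through mouth normal Rt z
    nrm=Rt[:,2];t=nrm@(mouth-o)/(nrm@dd);q=o+t*dd-mouth;print('plunger',Rt.T@q)
```

```text
EL [0.424  0.1478 0.1169] [np.float64(0.27502411275360367), np.float64(0.2750241127535964)] [263.1704 263.2297] [306.7103 282.3389]
ER [0.4156 0.1841 0.1173] [np.float64(0.40228182273651186), np.float64(0.40228182273660423)] [247.3055 266.6688] [302.0846 293.7314]
ML [0.51   0.17   0.1481] [np.float64(0.2699733053151438), np.float64(0.26997330531513625)] [252.6875 223.9705] [269.8048 266.4671]
MR [0.5016 0.2044 0.149 ] [np.float64(0.2488410688912934), np.float64(0.24884106889121108)] [237.3572 227.3472] [264.6747 276.8328]
len 0.09400356693701352 widths 0.03725669338509942 0.0353554195861739
yaw 193.86144303969004 pitch 19.56050915874173
194.47655849155427
193.24373445529247
w [ 0.0084 -0.0353 -0.0006] -76.62855916264137
mouth [0.5123 0.1888 0.1317] z axis [ 0.3321  0.0819 -0.9397]
plunger [ 0.0372 -0.0282  0.    ]
plunger [ 0.038  -0.0355 -0.    ]
```

Run:
```python
from h import *
Rt=rotm(np.radians(193.6),np.radians(20))
M=np.array([.5123,.1888,.133]); tip=M-.04*Rt[:,0]
t=tip-Rt@[.1394,0,.0458];print(t)
plan(Rt,t,8,1.2)
```

```text
[0.6609 0.2248 0.2374]
[-1.5,-0.85,1.52,-0.001,-0.045,-0.005,1.2],
[-1.43,-0.85,1.58,-0.001,-0.044,-0.005,1.2],
[-1.36,-0.87,1.64,-0.001,-0.045,-0.005,1.2],
[-1.27,-0.87,1.7,-0.001,-0.044,-0.005,1.2],
[-1.2,-0.88,1.75,-0.001,-0.045,-0.005,1.2],
[-1.11,-0.89,1.81,-0.001,-0.045,-0.005,1.2],
[-1.02,-0.9,1.85,-0.001,-0.044,-0.004,1.2],
[-0.94,-0.9,1.89,-0.001,-0.045,-0.005,1.2],
end [0.6609 0.2248 0.2374] rotstep deg 2.5724282974424937
```

Request:
drive_tool(
  moves=[
    [[-1.5,-0.85,1.5,0,-0.045,-0.005,1.2],[-1.4,-0.85,1.6,0,-0.045,-0.005,1.2],[-1.4,-0.85,1.6,0,-0.045,-0.005,1.2],[-1.3,-0.9,1.7,0,-0.045,-0.005,1.2],[-1.2,-0.9,1.8,0,-0.045,-0.005,1.2],[-1.1,-0.9,1.8,0,-0.045,-0.005,1.2],[-1.0,-0.9,1.8,0,-0.045,-0.005,1.2],[-0.9,-0.9,1.9,0,-0.045,-0.005,1.2]],
  ],
)

```text
time: 8.45
tool_pos: [0.6619, 0.222, 0.2378]
tcp_rot: [-0.116, 0.978, 0.016, 0.175]
ft_force: [0.3, 0.0, -1.2]
width: 0.183
```

Request:
drive_tool(
  moves=[
    [[0,0,0,0,0,0,1.2],[0,0,0,0,0,0,1.2],[0,0,0,0,0,0,1.2]],
  ],
)

```text
time: 8.75
tool_pos: [0.6606, 0.2252, 0.2399]
tcp_rot: [-0.117, 0.977, 0.018, 0.175]
ft_force: [0.1, 0.1, -1.3]
width: 0.182
```

Run:
```python
from h import *
shot('w7');shot('t7','top');shot('s7','side')
s=arm.observe();T=mat(s['tcp_rot'],s['tool_pos'])
Rt=rotm(np.radians(193.6),np.radians(20));M=np.array([.5123,.1888,.133])
tip=(T@[.1394,0,.0458,1])[:3];waist=(T@[.0924,0,.0458,1])[:3]
print('tip in holder',Rt.T@(tip-M)*1000,'rot err deg',np.degrees(R.from_matrix(Rt.T@T[:3,:3]).as_rotvec()))
for n in('top','side'): print(n,'tip',proj(n,tip),'waist',proj(n,waist),'mouth',proj(n,M))
t=cv2.imread('pics/t7.png');c=cv2.imread('pics/s7.png')
cv2.imwrite('pics/z7t.png',cv2.resize(t[150:270,200:300],None,fx=5,fy=5,interpolation=2))
cv2.imwrite('pics/z7s.png',cv2.resize(c[220:320,200:330],None,fx=5,fy=5,interpolation=2))
```

```text
8.75 [0.6606 0.2252 0.2399] jv 0.0084490896518304 [ 0.3438  0.6886 -1.0423  1.7429  0.9593  0.8532  0.726 ] 0.016694114092628783 [ 0.0539  0.0864 -1.3256]
8.8 [0.6606 0.2255 0.2401] jv 0.006449683091017437 [ 0.3435  0.6884 -1.0424  1.7429  0.9596  0.853   0.7259] 0.016838729646991634 [ 0.4399 -0.6797 -1.6909]
8.85 [0.6606 0.2256 0.2401] jv 0.005941407021050077 [ 0.3432  0.6884 -1.0423  1.7429  0.9599  0.8528  0.7259] 0.016994525307895022 [ 0.0273  0.2996 -1.0289]
tip in holder [-40.9888   0.1286  -1.7695] rot err deg [ 0.3657 -0.2594 -0.1701]
top tip [241.2008 206.9708] waist [235.9599 186.8179] mouth [245.7784 224.1537]
side tip [249.0957 268.075 ] waist [230.5543 259.7164] mouth [265.0216 275.7301]
```

View pics/z7t.png

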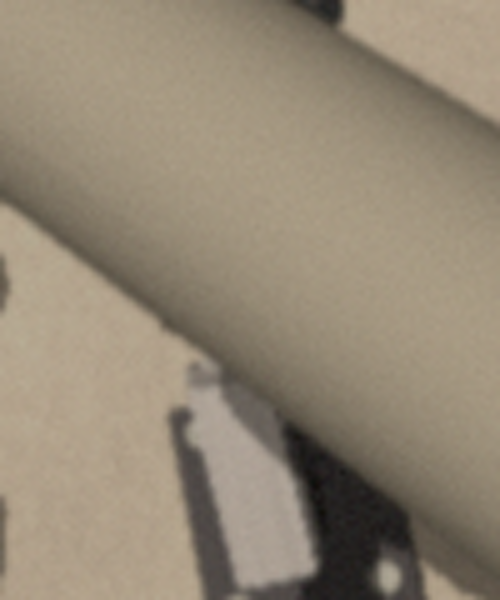

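View pics/z7s.png

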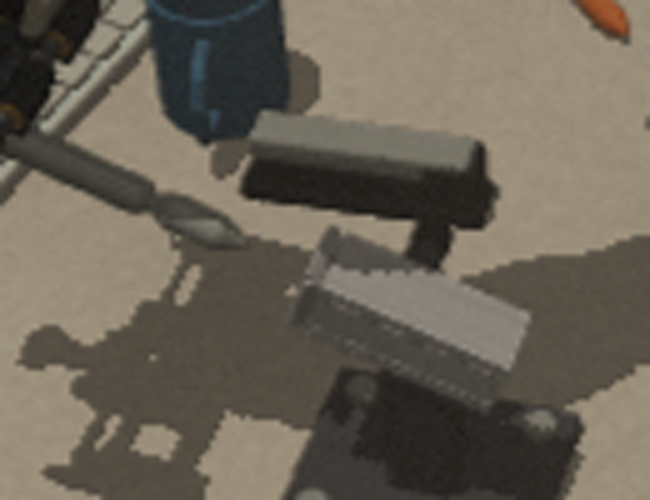

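View pics/w7.png

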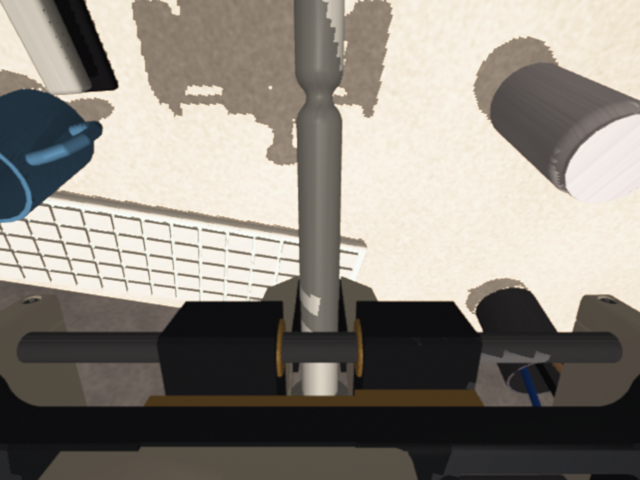

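Request:
drive_tool(
  moves=[
    [[0,0,0.25,-0.006,0.0045,0.003,1.2],[0.5,0,0,0,0,0,1.2],[1,0,0,0,0,0,1.2],[1,0,0,0,0,0,1.2],[0.8,0,0,0,0,0,1.2],[0,0,0,0,0,0,1.2],[0,0,0,0,0,0,1.2]],
  ],
)

```text
time: 9.6
tool_pos: [0.6313, 0.2175, 0.2253]
tcp_rot: [-0.116, 0.978, 0.02, 0.172]
ft_force: [-0.2, 0.4, -1.5]
width: 0.187
```

```bash
cat >> h.py <<'E'
def st():
    s=arm.observe();T=mat(s['tcp_rot'],s['tool_pos'])
    Rt=rotm(np.radians(193.6),np.radians(20));M=np.array([.5123,.1888,.132])
    tip=(T@[.1394,0,.0458,1])[:3]
    print(s['time'],'tip in holder mm',Rt.T@(tip-M)*1000,'rot err deg',np.degrees(R.from_matrix(Rt.T@T[:3,:3]).as_rotvec()),'F holder',Rt.T@s['ft_force'],'T',Rt.T@s['ft_torque'],'w',s['width']*91.8)
E
python3 - <<'E'
from h import *
st();shot('s8','side');shot('t8','top')
c=cv2.imread('pics/s8.png');t=cv2.imread('pics/t8.png')
a=cv2.resize(c[220:320,200:330],None,fx=5,fy=5,interpolation=2)
cv2.imwrite('pics/z8.png',a)
st()
E
```

```text
9.6 tip in holder mm [-7.5597 -0.1401 -0.1218] rot err deg [0.0768 0.0393 0.0182] F holder [0.6334 0.4255 1.3545] T [-0.0977  0.2865  0.0239] w 17.187821227355926
9.6 [0.6313 0.2175 0.2253] jv 0.020947637089283235 [ 0.3696  0.6603 -1.0446  1.826   0.9684  0.8039  0.6848] 0.017187821227355928 [-0.2283  0.3826 -1.4895]
9.65 [0.6317 0.2176 0.2255] jv 0.010052927598037364 [ 0.3695  0.6605 -1.0446  1.8252  0.9684  0.8039  0.6848] 0.016660161982035206 [ 0.3628 -0.2524 -1.6941]
9.7 tip in holder mm [-8.1414  0.0079 -0.0673] rot err deg [0.0583 0.0147 0.0494] F holder [0.6267 0.7928 1.4396] T [-0.0478  0.3798  0.0495] w 16.979641059004614
```

View pics/z8.png

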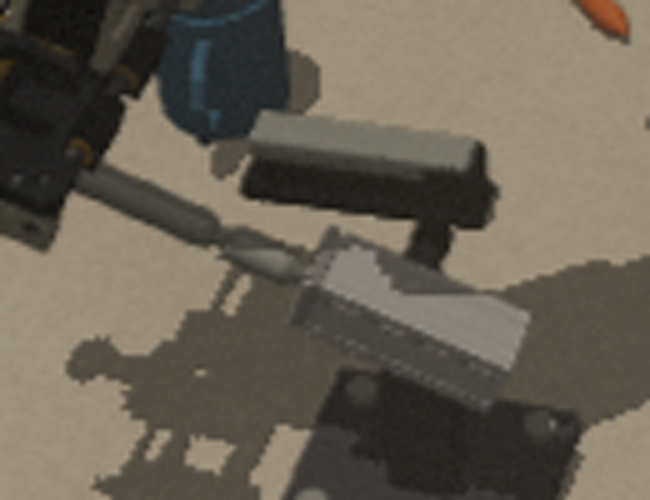

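Request:
drive_tool(
  moves=[
    [[0.5,0,0,0,0,0,1.2],[0.5,0,0,0,0,0,1.2],[0.5,0,0,0,0,0,1.2],[0.5,0,0,0,0,0,1.2],[0,0,0,0,0,0,1.2]],
  ],
)

```text
time: 10.2
tool_pos: [0.6122, 0.2131, 0.218]
tcp_rot: [-0.117, 0.978, 0.02, 0.172]
ft_force: [-0.3, -0.3, -1.6]
width: 0.184
```

```bash
python3 -c "
from h import *
st()"
```

```text
10.2 tip in holder mm [13.4836  0.034  -0.11  ] rot err deg [ 0.0717  0.1101 -0.001 ] F holder [ 0.9438 -0.2404  1.3725] T [-0.0985  0.5001  0.0684] w 16.861218817641763
```

Request:
drive_tool(
  moves=[
    [[0.4,0,0,0,0,0,1.2],[0.4,0,0,0,0,0,1.2],[0.4,0,0,0,0,0,1.2],[0.2,0,0,0,0,0,1.2],[0,0,0,0,0,0,1.2]],
  ],
)

```text
time: 10.7
tool_pos: [0.5998, 0.21, 0.2134]
tcp_rot: [-0.116, 0.978, 0.02, 0.172]
ft_force: [-1.6, -0.7, -1.4]
width: 0.184
```

```bash
python3 -c "
from h import *
st()"
```

```text
10.7 tip in holder mm [27.0019  0.047  -0.0702] rot err deg [0.0663 0.0925 0.0167] F holder [ 2.0486 -0.279   0.7317] T [-0.0916  0.488   0.0515] w 16.90804371354014
```

Request:
drive_tool(
  moves=[
    [[0.3,0,0,0,0,0,1.2],[0.3,0,0,0,0,0,1.2],[0.3,0,0,0,0,0,1.2],[0.3,0,0,0,0,0,1.2],[0,0,0,0,0,0,1.2]],
  ],
)

```text
time: 11.2
tool_pos: [0.5893, 0.208, 0.2099]
tcp_rot: [-0.116, 0.978, 0.021, 0.172]
ft_force: [1.3, 0.9, 0.9]
width: 0.183
```

```bash
python3 -c "
from h import *
st()"
```

```text
11.2 tip in holder mm [38.1851  0.6114 -0.2213] rot err deg [0.0107 0.0052 0.025 ] F holder [-1.7024  0.523  -0.3588] T [-0.3418  0.0363  0.2233] w 16.808637960497823
```

Request:
drive_tool(
  moves=[
    [[0.3,0,0,0,0,0,1.2],[0.3,0,0,0,0,0,1.2],[0.3,0,0,0,0,0,1.2],[0.3,0,0,0,0,0,1.2],[0,0,0,0,0,0,1.2]],
  ],
)

```text
time: 11.7
tool_pos: [0.581, 0.2064, 0.2079]
tcp_rot: [-0.116, 0.977, 0.022, 0.175]
ft_force: [6.2, 3.9, 1.7]
width: 0.184
```

```bash
python3 -c "
from h import *
st()"
```

```text
11.7 tip in holder mm [46.511   1.1818 -0.4012] rot err deg [-0.0748 -0.3374  0.054 ] F holder [-7.0985  2.3229  0.7336] T [-0.4691 -1.3744  0.2819] w 16.87928149251037
```

Request:
drive_tool(
  moves=[
    [[0.3,0,0,0,0,0,1.2],[0.3,0,0,0,0,0,1.2],[0.3,0,0,0,0,0,1.2],[0.3,0,0,0,0,0,1.2],[0,0,0,0,0,0,1.2]],
  ],
)

```text
time: 12.2
tool_pos: [0.5682, 0.2033, 0.2024]
tcp_rot: [-0.116, 0.978, 0.021, 0.173]
ft_force: [1.8, 2.4, 0.8]
width: 0.183
```

```bash
python3 -c "
from h import *
st(); shot('w9'); shot('s9','side')
c=cv2.imread('pics/s9.png');cv2.imwrite('pics/z9.png',cv2.resize(c[210:310,200:330],None,fx=5,fy=5,interpolation=2))"
```

```text
12.2 tip in holder mm [60.9678  1.0969 -0.3432] rot err deg [-0.0392 -0.1061  0.0374] F holder [-2.4398  1.8948  0.0014] T [-0.6405 -0.4824  0.3195] w 16.782644394681316
12.2 [0.5682 0.2033 0.2024] jv 0.010184538291577115 [ 0.4087  0.5837 -1.0475  1.9974  1.0016  0.7     0.5823] 0.016782644394681318 [1.7833 2.3809 0.8332]
12.25 [0.568  0.2032 0.2022] jv 0.0034179217967888285 [ 0.4087  0.5839 -1.0474  1.9975  1.0014  0.7004  0.5825] 0.016299018297196252 [2.938  3.5644 1.7645]
```

View pics/w9.png

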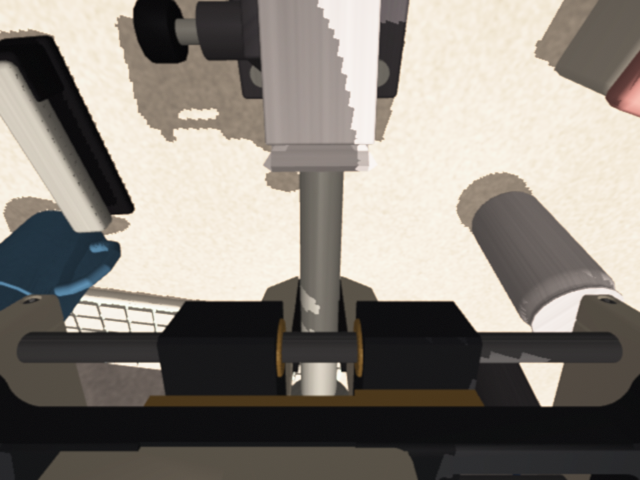

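View pics/z9.png

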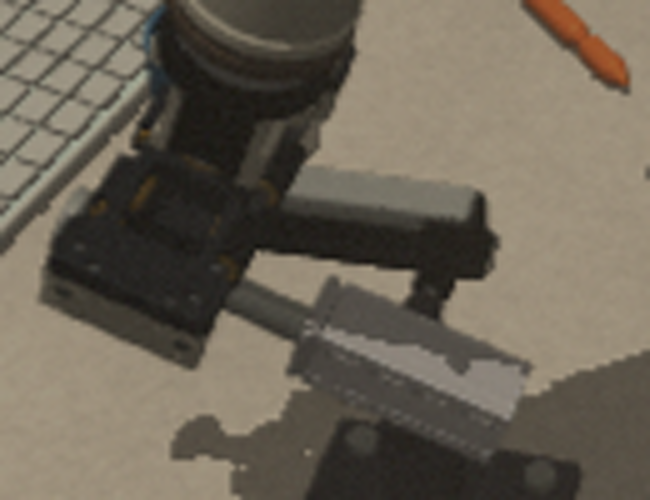

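Request:
drive_tool(
  moves=[
    [[0.3,0,0,0,0,0,1.2],[0.3,0,0,0,0,0,1.2],[0.3,0,0,0,0,0,1.2],[0,0,0,0,0,0,1.2],[0,0,0,0,0,0,1.2]],
  ],
)

```text
time: 12.8
tool_pos: [0.5594, 0.201, 0.1987]
tcp_rot: [-0.116, 0.978, 0.021, 0.172]
ft_force: [2.6, 3.8, 3.2]
width: 0.182
```

```bash
python3 -c "
from h import *
st(); shot('w10')"
```

```text
12.8 tip in holder mm [70.8809  0.8584 -0.2444] rot err deg [-0.0099 -0.0018  0.017 ] F holder [-4.2904  3.0587 -1.8673] T [-0.7985 -0.5411  0.2961] w 16.701221005723497
12.8 [0.5594 0.201  0.1987] jv 0.0032183684100679957 [ 0.4122  0.5743 -1.0468  2.0195  1.0066  0.6876  0.5686] 0.016701221005723497 [2.5786 3.7708 3.2221]
```

Request:
drive_tool(
  moves=[
    [[0.2,0,0,0,0,0,1.2],[0.2,0,0,0,0,0,1.2],[0.2,0,0,0,0,0,1.2],[0,0,0,0,0,0,1.2],[0,0,0,0,0,0,1.2]],
  ],
)

```text
time: 13.35
tool_pos: [0.5532, 0.1992, 0.196]
tcp_rot: [-0.116, 0.978, 0.02, 0.172]
ft_force: [0.9, 3.6, 3.0]
width: 0.183
```

```bash
python3 -c "
from h import *
st(); shot('w11')
f=[cv2.imread('pics/w%d.png'%i)[0:150,110:290] for i in(9,10,11)]
cv2.imwrite('pics/z11.png',cv2.resize(np.hstack(f),None,fx=1.48,fy=1.48,interpolation=2))"
```

```text
13.35 tip in holder mm [77.9044  0.5336 -0.1575] rot err deg [0.0263 0.0982 0.0169] F holder [-2.6579  3.3044 -2.2433] T [-0.8995 -0.1836  0.389 ] w 16.771058295747398
13.35 [0.5532 0.1992 0.196 ] jv 0.0011622647052739598 [ 0.4144  0.568  -1.046   2.0347  1.0101  0.6794  0.559 ] 0.0167710582957474 [0.9049 3.6186 3.0171]
```

View pics/z11.png

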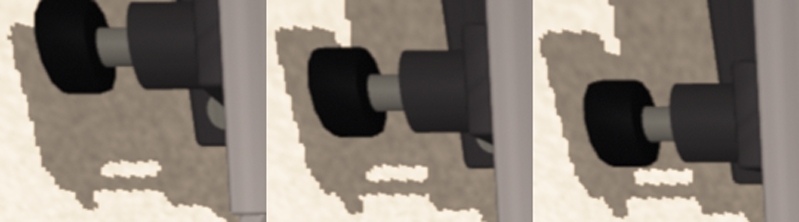

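Request:
drive_tool(
  moves=[
    [[0.2,0,0,0,0,0,1.2],[0,0,0,0,0,0,1.2],[0,0,0,0,0,0,1.2]],
  ],
)

```text
time: 13.7
tool_pos: [0.5511, 0.1984, 0.195]
tcp_rot: [-0.116, 0.978, 0.02, 0.171]
ft_force: [-1.8, 3.0, 1.9]
width: 0.179
```

```bash
python3 -c "
from h import *
st(); shot('w12')"
```

```text
13.7 tip in holder mm [80.4033  0.2339 -0.088 ] rot err deg [0.0553 0.1459 0.0261] F holder [ 0.343   3.3684 -2.1368] T [-0.9683  0.1927  0.4494] w 16.433783496456996
13.7 [0.5511 0.1984 0.195 ] jv 0.0012301322995496662 [ 0.4152  0.5658 -1.0455  2.04    1.0113  0.6767  0.5558] 0.016433783496456997 [-1.8156  3.0264  1.8906]
```

Request:
drive_tool(
  moves=[
    [[0.2,0,0,0,0,0,1.2],[0,0,0,0,0,0,1.2],[0,0,0,0,0,0,1.2]],
  ],
)

```text
time: 14.05
tool_pos: [0.5494, 0.1978, 0.1944]
tcp_rot: [-0.116, 0.978, 0.02, 0.171]
ft_force: [-1.7, 3.7, 0.9]
width: 0.185
```

```bash
python3 -c "
from h import *
st(); shot('w13')
f=[cv2.imread('pics/w%d.png'%i)[0:150,110:290] for i in(11,12,13)]
cv2.imwrite('pics/z13.png',cv2.resize(np.hstack(f),None,fx=1.48,fy=1.48,interpolation=2))"
```

```text
14.05 tip in holder mm [82.3419  0.0905 -0.0928] rot err deg [0.0679 0.1388 0.0275] F holder [ 0.397   4.0042 -1.0806] T [-0.9777  0.5085  0.3698] w 16.951893539289635
14.05 [0.5494 0.1978 0.1944] jv 0.001676142132957985 [ 0.4159  0.5635 -1.0452  2.0447  1.0128  0.6737  0.5525] 0.01695189353928964 [-1.6633  3.7173  0.8796]
```

View pics/z13.png

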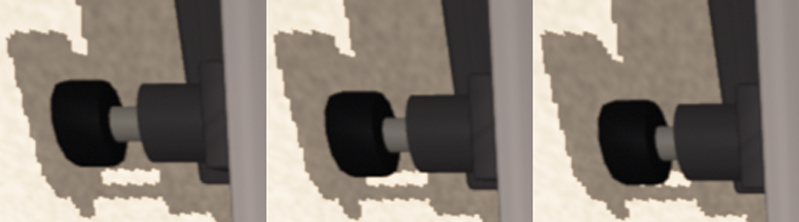

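Request:
drive_tool(
  moves=[
    [[0.2,0,0,0,0,0,1.2],[0,0,0,0,0,0,1.2],[0,0,0,0,0,0,1.2]],
  ],
)

```text
time: 14.4
tool_pos: [0.5488, 0.1977, 0.1945]
tcp_rot: [-0.116, 0.978, 0.02, 0.173]
ft_force: [2.3, 5.6, 0.2]
width: 0.181
```

```bash
python3 -c "
from h import *
st(); shot('w14')
f=[cv2.imread('pics/w%d.png'%i)[30:140,130:250] for i in(12,13,14)]
cv2.imwrite('pics/z14.png',cv2.resize(np.hstack(f),None,fx=2.2,fy=2.2,interpolation=2))"
```

```text
14.4 tip in holder mm [82.7033  0.1207 -0.0909] rot err deg [ 0.0482 -0.008   0.0405] F holder [-3.3965  4.9044  1.0532] T [-0.8615 -0.2742  0.3309] w 16.609226596720003
14.4 [0.5488 0.1977 0.1945] jv 0.0019596829656692936 [ 0.4167  0.561  -1.045   2.0478  1.0151  0.6699  0.5492] 0.016609226596720005 [2.2991 5.6021 0.172 ]
```

View pics/z14.png

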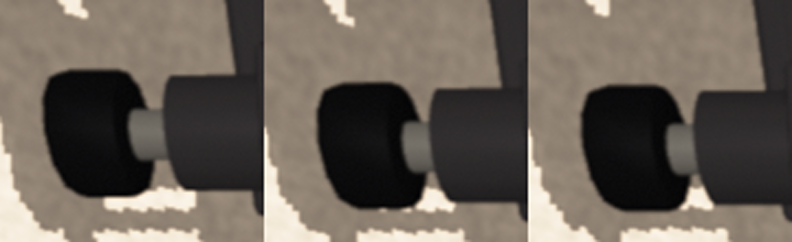

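Request:
drive_tool(
  moves=[
    [[-0.1,0.1,0,0,0,0,1.2],[0,0,0,0,0,0,1.2],[0,0,0,0,0,0,1.2]],
  ],
)

```text
time: 14.75
tool_pos: [0.5489, 0.1982, 0.1943]
tcp_rot: [-0.116, 0.978, 0.02, 0.172]
ft_force: [0.7, 2.4, 1.8]
width: 0.18
```

```bash
python3 -c "
from h import *
st(); shot('w15')
f=[cv2.imread('pics/w%d.png'%i)[30:140,130:250] for i in(13,14,15)]
cv2.imwrite('pics/z15.png',cv2.resize(np.hstack(f),None,fx=2.2,fy=2.2,interpolation=2))"
```

```text
14.75 tip in holder mm [82.6634  0.527  -0.035 ] rot err deg [0.1178 0.0891 0.0386] F holder [-1.7295  2.1823 -1.2368] T [-0.4548 -0.0103  0.2858] w 16.552351129655676
14.75 [0.5489 0.1982 0.1943] jv 0.0031300556088371925 [ 0.4141  0.5623 -1.0443  2.046   1.0146  0.6731  0.5488] 0.01655235112965568 [0.6554 2.4038 1.7538]
```

View pics/z15.png

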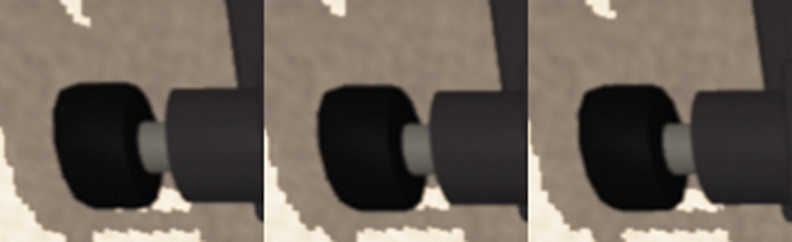

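View pics/w15.png

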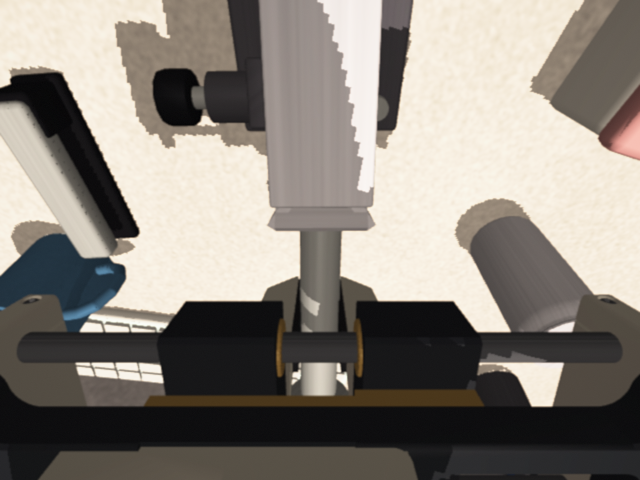

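Run:
```python
from h import *
Rt=rotm(np.radians(193.6),np.radians(20));M=np.array([.5123,.1888,.132])
for i in(9,10,11,12,13,14,15):
    s=json.load(open('w%d.json'%i)); f=cv2.cvtColor(cv2.imread('pics/w%d.png'%i),6).astype(int)
    # expected row of axis
    q=proj('wrist',M+Rt@[.0375,-.05,0],s); r=int(round(q[1]))
    best=None
    for rr in range(max(r-12,1),r+13):
        row=f[rr,120:240]; 
        # dark knob run end then pin >70 then <60
        k=[c for c in range(5,110) if row[c]<75 and (row[c-4:c-1]<40).all() and row[c+1]>=75]
        for c in k:
            e=c+1
            while e<119 and row[e]>=70:e+=1
            if e-c<40 and (best is None or True): best=best or []; best.append((rr,120+c+.5,120+e-.5))
    if not best: print(i,'none',q);continue
    out=[]
    for rr,a,b in best:
        def Y(u):
            o,d=ray('wrist',(u,rr),s);n=Rt[:,2];t=n@(M-o)/(n@d);return (Rt.T@(o+t*d-M))*1000
        ya,yb=Y(a),Y(b); out.append((rr,ya[0],ya[1],yb[1],yb[1]-ya[1]))
    out=np.array(out);m=len(out)
    print(i,m,np.median(out,0))
```

```text
9 23 [ 32.      37.6942 -50.8801 -43.5458   7.4396]
10 23 [ 62.      37.918  -51.1351 -43.5042   7.624 ]
11 22 [ 83.5     37.717  -50.3663 -43.5338   6.8715]
12 23 [ 91.      37.6418 -49.2121 -43.5039   5.6191]
13 22 [ 96.5     37.6742 -47.9567 -43.4739   4.5095]
14 22 [ 97.5     37.7039 -48.0113 -43.534    4.5026]
15 23 [ 98.      37.4832 -48.1143 -43.5182   4.4906]
```

Request:
drive_tool(
  moves=[
    [[0,0,0,0,0,0,2.2],[0,0,0,0,0,0,3],[0,0,0,0,0,0,4],[0,0,0,0,0,0,4],[0,0,0,0,0,0,4]],
  ],
)

```text
time: 15.3
tool_pos: [0.5488, 0.1985, 0.1943]
tcp_rot: [-0.116, 0.978, 0.02, 0.172]
ft_force: [-1.1, 0.5, -0.6]
width: 0.435
```

```bash
python3 -c "
from h import *
st(); shot('w16')"
```

```text
15.3 tip in holder mm [82.6327  0.8551 -0.0471] rot err deg [0.0786 0.0779 0.0328] F holder [1.112  0.7606 0.2517] T [-0.1152  0.2419  0.0408] w 39.915766651399615
15.3 [0.5488 0.1985 0.1943] jv 0.0037692353185276683 [ 0.4141  0.5624 -1.0446  2.0461  1.0145  0.6726  0.5488] 0.03991576665139962 [-1.1108  0.5138 -0.6169]
```

View pics/w16.png

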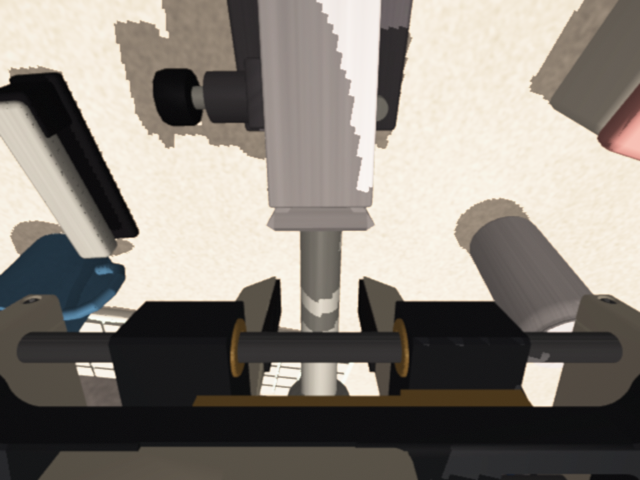

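Released; the rod stayed put and sits between the open fingers (cols 280–358, rod 300–342). I now withdraw along the tool axis.

Request:
drive_tool(
  moves=[
    [[0,0,-1,0,0,0,4],[0,0,-2,0,0,0,4],[0,0,-2,0,0,0,4],[0,0,-2,0,0,0,4],[0,0,-2,0,0,0,4],[0,0,-2,0,0,0,4],[0,0,-1,0,0,0,4],[0,0,0,0,0,0,4]],
  ],
)

```text
time: 16.15
tool_pos: [0.5092, 0.1897, 0.309]
tcp_rot: [-0.116, 0.978, 0.02, 0.173]
ft_force: [-0.6, -0.4, 0.4]
width: 0.433
```

Run:
```python
from h import *
st(); shot('w17'); shot('s17','side')
c=cv2.imread('pics/s17.png');cv2.imwrite('pics/z17.png',cv2.resize(c[200:320,180:330],None,fx=4,fy=4,interpolation=2))
```

```text
16.15 tip in holder mm [  81.4155    1.486  -121.2687] rot err deg [ 0.1092 -0.0885 -0.008 ] F holder [ 0.4853 -0.235  -0.5688] T [-0.1121  0.2652  0.0149] w 39.77782809715619
16.15 [0.5092 0.1897 0.309 ] jv 0.04937174179545916 [ 0.7267  0.3683 -1.3717  2.0312  0.69    0.7995  0.8038] 0.039777828097156194 [-0.5771 -0.3813  0.3685]
16.2 [0.5092 0.1891 0.3081] jv 0.03446688013006054 [ 0.7255  0.3696 -1.3695  2.0318  0.6912  0.7992  0.803 ] 0.039983779021099924 [-0.4536  0.6684 -0.5998]
```

View pics/w17.png

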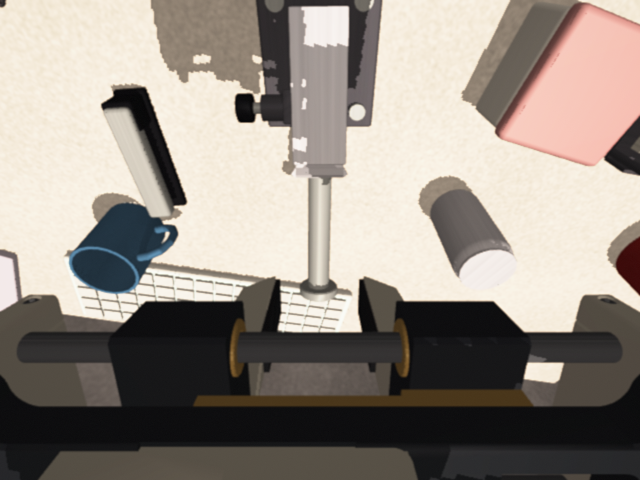

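View pics/s17.png

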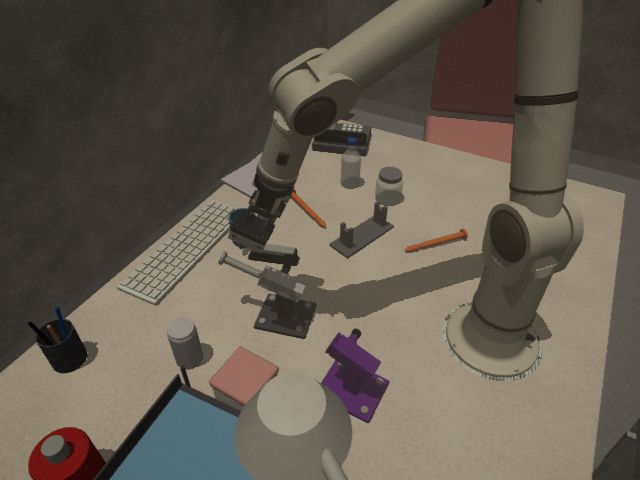

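Run:
```python
from h import *
Rt=rotm(np.radians(193.6),np.radians(20));M=np.array([.5123,.1888,.132])
s=json.load(open('w17.json'));f=cv2.imread('pics/w17.png')
for k in(-110.4,-112.4,-102.4): print(k,proj('wrist',M+Rt@[k/1000,0,0],s))
def Y(s,u,r):
    o,d=ray('wrist',(u,r),s);n=Rt[:,2];t=n@(M-o)/(n@d);return (Rt.T@(o+t*d-M))*1000
g=cv2.cvtColor(f,6)
for r in(103,106,109): print(r,g[r,244:268].tolist())
s16=json.load(open('w16.json'));g=cv2.cvtColor(cv2.imread('pics/w16.png'),6)
for r in(94,98,102):
    row=g[r].astype(int); c=[i for i in range(180,215) if row[i]>=72]; print(r,c[0],c[-1],Y(s16,c[0]-.5,r)[1]-Y(s16,c[-1]+.5,r)[1])
cv2.imwrite('pics/z17w.png',cv2.resize(f[80:320,220:380],None,fx=2.5,fy=2.5,interpolation=2))
```

```text
-110.4 [318.6657 293.5033]
-112.4 [318.6655 295.6087]
-102.4 [318.6666 284.99  ]
103 [19, 19, 17, 19, 18, 15, 11, 13, 33, 67, 91, 98, 101, 102, 100, 85, 60, 46, 45, 46, 46, 46, 46, 46]
106 [23, 23, 25, 25, 23, 20, 13, 15, 42, 85, 113, 117, 116, 116, 116, 103, 76, 54, 50, 50, 51, 50, 50, 50]
109 [20, 19, 22, 22, 24, 21, 17, 14, 37, 78, 103, 107, 108, 108, 106, 95, 71, 51, 47, 47, 46, 47, 48, 47]
94 192 203 -4.496833923702248
98 192 203 -4.512087713141057
102 193 203 -4.150140882519992
```

View pics/z17w.png

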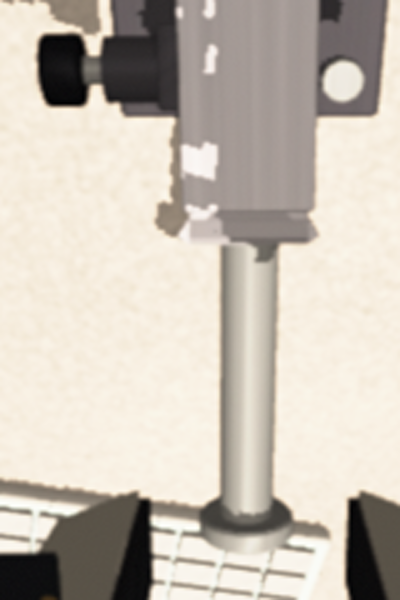

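```bash
python3 -c "
from h import *
print(job_done())"
```

```text
the job is handed in; nothing more can be done
None
```

I lifted the rod from the stand and slid it nose first into the grey holder until the plunger clicked into the waist. Then I let go and pulled the gripper clear. I handed the job in at about 16 s; the interface gave no verdict.

**Plunger:** I judged the travel from how much of the plunger's pin showed in the wrist pictures:

| Stage | Visible pin | Travel |
|---|---|---|
| At rest | about 3.1 mm (read by hand from a magnified wrist picture, so rough) | 0 |
| On the full rod | 7.6 mm | about 4.5 mm |
| At the end, before letting go | 4.5 mm | about 1.4 mm |
| After letting go | 4.2–4.5 mm | about 1.3 mm |

The end value fits the stated 1.5 mm for the waist.

**Click:** The push along the rod dropped to nothing at the end, then resisted at once when I pushed on. I stopped there and backed off the push slightly.

**After letting go:** The rod stayed where it was, and the arm is well clear. The highest force in the readings between moves was about 7 N. The other objects look unmoved in the last pictures, judged by eye.

**Disagreement:** My dead-reckoned waist position came out about 2 mm short of the plunger's axis. That is within the camera calibration, so I trusted the plunger travel and the force instead.

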